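# Stand the fallen bookend back against the coin cases

### The arm

A 7-joint arm with a two-finger parallel gripper is mounted at the origin on the work surface. World frame = base frame: x ahead of the robot, y to its left, z up, the work surface at z = 0. Lengths are in m, angles in degrees, forces in N, time in s.
With the tool pointing down it reaches from about 0.425 to 0.825 m from the base axis. Payload 3.6 kg.
Tool frame: the origin (TCP) lies midway between the tips of the shut fingers; the grasp point (between the pads) lies env.pinch_z behind it (env.pinch_z is the distance from the TCP to the grasp point, in m); z points along the fingers, y is the line along which they close (so a half turn about z gives the same grasp; the last joint's range is limited). The gripper opens to 85 mm and grips with 20 to 120 N. Pads are 22 mm wide; open, the fingers measure 114 mm over their backs; the gripper's body (76 mm by 85 mm) begins 54 mm behind the grasp point. The pads swing forward as they close: fully open they stand 13 mm farther back than shut.
Start: joints at [-69.987, 35.231, -0.722, 81.555, 0.464, 63.22, -2.315], TCP at [0.239, 0.605, 0.231] pointing down, gripper open.
Joint ranges: [-178.69, 178.69], [-17.37, 117.87], [-77.05, 75.6], [15.02, 138.74], [-78.02, 258.01], [0.78, 113.62], [-162.83, 162.83]. Speed limits (degrees/s): [159.86, 159.86, 180, 180, 180, 180, 180].

### API

Orientations are given as [roll, pitch, yaw] about the fixed x, y, z axes, in that order (R = Rz(yaw) Ry(pitch) Rx(roll)).
In Python, from bench import telemetry, cams, env gives the robot as it stands. The module is installed in compiled form; this text tells all that it offers.
- The arm moves only by the tool jog_arm, never from a script. Its argument "targets" is a list of rows, each a list of 7 numbers: the shift along the tool's x, y, z in cm, then the turn, a rotation vector about the tool's x, y, z in rad, then the closure, from 0 (fully open) to 1 (shut). A call has 1 to 20 rows; each row shifts and turns the commanded pose from where the row before left it, along the tool's axes as they then stand; what a row does not reach is not made up. A row lasts 1/10 s, in which the tool goes at most 50 mm and 8.59 degrees, less where a joint would pass 70% of its speed; a pose out of reach is approached as far as the arm can. A call is refused whole if a number of a shift passes 5 or a number of a turn 0.15, either way. A call with a gripper value outside its range is refused whole. The fingers move at their own pace and stop on an object; "grip_force" is the grip in N (left out, the last holds). Time passes only in rows, so rows that do not move let the fingers close. It gives the time, the measured TCP pose, the force, the opening and the grip force at its end, in the units of the state.
- telemetry.read_state(): the state, without advancing time (a new reading comes with each control period).
- cams.camera(name): name is "scene" or "top"; returns a dict with "color" (400x640x3 uint8, blue, green, red), "camera_matrix" (3x3 intrinsics, pixels), "k1" (the pictures are not rectified: a ray, as slopes to the right and down, at radius r is drawn at 1 + k1 r^2 times it, then the intrinsics apply), "view" (4x4, takes a point from world to camera coordinates). Camera axes: x right, y up, looking along -z (the intrinsics and any distortion apply to the point x, -y, -z); pixel columns grow to the right and rows downward; lengths in m; the calibration is good to about 2 mm. A picture is of the moment at which its call begins. There is no depth.
- env.close_job(): hands the job in; it is judged then, once.
The state is a dict: "time": time; "joints": joint angles; "joint_velocities": joint speeds; "joint_torque": joint torques, N m; "eef_pos": TCP position; "tcp_rot": TCP orientation; "wrist_force": force on the tool from outside, world axes, zero at the start; "moment": the same for the moment, N m; "gripper_width": finger opening in m; "grasp_force": force on a finger pad.
Only numpy, scipy, OpenCV 4.12 (cv2) and the standard library are available. Lean on these libraries where they do the work, as an engineer would, in place of code of your own. Each camera call takes 0.05 s, during which the arm holds its last target. There are 200 camera calls.

### The job

The black basalt bookend has toppled onto its back, its foot sticking up in the air. Without gripping or lifting it, gently push it over with the fingers so that it stands upright on its foot again, then push it along the counter until its back sits snug and square against the open end of the coin-case rack, centred on the last case. Leave the other things on the counter where they are.

Things in the scene. Friction and masses are not known exactly. Their poses are not given: they have to be found in the camera images.
- bookend: Loose black basalt L, 90 mm wide, 0.6-0.8 kg. Own axes as it stands: z up the plate (78 mm tall; y -16 to 0), foot along -y (105 mm long from the plate's back, z 0 to 16), x across. Origin mid-width on the lower back edge (heel), the L's outer corner. Starts on its back, turned 90 deg about the heel: z axis level, roughly to the rack; foot straight up, 105 mm high, at the end far from the rack.
- rack: Dark wood rack fixed to the counter, eight coin cases in a row. Origin on the counter, mid-width, in the outer face of the last case at the open end; the row runs 106 mm along its +y, x across. Last case 86 wide, 60 high; rails 111 over all, 30 high; end wall 66 high. The bookend lies on its -y side, plate edge 37-77 mm from the last case, and ends with its own axes parallel to the rack's.
- rack_end (a point): Same point and axes as the rack's origin: middle of the open end, at counter level.
- heel_l (a point): End of the bookend's heel edge at its x = -45 mm. The heel edge stays on the counter: pushing near the top of the foot, on its face towards the rack, away from the rack, rolls the bookend about it. Some 30 to 40 degrees on it passes its balance and drops onto its foot by itself.
- heel_r (a point): Other end of the heel edge, at the bookend's x = +45 mm. Once standing, the bookend slides along the counter when pushed on the plate's foot-side face less than about 30 mm above the counter (higher may tip it back; the foot takes up the lowest 16), or on the end of the foot. Friction varies.
- cup: Loose silver christening cup with a handle, 68 mm wide, 75 mm tall, 0.22 kg. Origin under its centre. Leave alone.
- cufflink_box: Loose closed lapis cufflink box, 70 by 55 by 37 mm, beside the bookend on the robot's side. Origin under its centre. Leave alone.
- loose_case: Loose coin case lying flat, 60 by 86 by 9 mm, beside the bookend on the far side. Origin under its centre. Leave alone.
- magnifier: Loose steel hand magnifier lying flat, ring 78 mm across and 10 mm high, handle along its -y to 131 mm from the ring's centre. Origin under the ring's centre. Leave alone.
- coin_tube: Loose white coin tube, 44 mm across, 62 mm tall. Origin under its centre. Leave alone.
- key_dish: Loose shallow wooden dish, 90 mm across, 14 mm tall. Origin under its centre. Leave alone.
There are look-alikes about, which are no part of the job. Leave any yellow look-alike of the bookend alone.

How it is judged:
By the outcome, as a careful person would: the job done as asked, in the order asked, and still so for the second after the job is handed in, with the robot touching nothing.
It also fails if it takes over 56 s, if anything falls off the work surface, if the arm or the gripper's body presses on something with over 40 N, if the wrist force passes 120 N, or if a joint passes its speed limit or range.

## Working session

There is one attempt and no reset: what is moved stays moved. The work goes in short steps, Python scripts to look and compute and a tool call to move; the robot and the scene stay as the last step left them, time stands still between calls to the robot, and variables do not carry over. Pictures are saved under pics/ and viewed, at most 12 in all, crops included, and the job is handed in when it is done.

Besides the shell and the picture viewer there is one more tool, called as name(argument=value, ...) on one line, values as JSON. jog_arm: Moves the arm, as the interface text tells. Its arguments: {"type":"object","properties":{"targets":{"type":"array","items":{"type":"array","items":{"type":"number"}}},"grip_force":{"type":"number"}},"required":["targets"]}

```bash
mkdir -p pics
cat > h.py <<'E'
import numpy as np, cv2
from bench import telemetry, cams, env
def grab(n,f):
    c=cams.camera(n); cv2.imwrite(f,c["color"]); np.savez('cal_%s.npz'%n,K=c["camera_matrix"],k1=c["k1"],V=c["view"]); return c
def cal(n):
    d=np.load('cal_%s.npz'%n); return d['K'],float(d['k1']),d['V']
def proj(n,P):
    K,k1,V=cal(n); P=np.atleast_2d(P); c=P@V[:3,:3].T+V[:3,3]
    s=np.c_[c[:,0]/-c[:,2],-c[:,1]/-c[:,2]]; s=s*(1+k1*(s**2).sum(1,keepdims=True))
    return s@np.diag([K[0,0],K[1,1]])+K[:2,2]
def unproj(n,uv,z=0.):
    K,k1,V=cal(n); uv=np.atleast_2d(uv).astype(float)
    s=cv2.undistortPoints(uv[:,None],K,np.array([k1,0,0,0.]))[:,0]
    d=np.c_[s[:,0],-s[:,1],-np.ones(len(s))]@V[:3,:3]; o=-V[:3,:3].T@V[:3,3]
    return o+d*((z-o[2])/d[:,2])[:,None]
E
python3 - <<'E'
from h import *
for n in("scene","top"):
    c=grab(n,f'pics/{n}0.png'); print(n,c["camera_matrix"].round(1).tolist(),c["k1"],(-c["view"][:3,:3].T@c["view"][:3,3]).round(3))
s=telemetry.read_state(); print(s['time'],s['eef_pos'],s['tcp_rot'],env.pinch_z)
E
```

```text
scene [[366.3, 0.0, 318.4], [0.0, 366.3, 198.7], [0.0, 0.0, 1.0]] -0.04775769551041379 [1.152 0.431 0.754]
top [[396.9, 0.0, 315.4], [0.0, 396.9, 200.5], [0.0, 0.0, 1.0]] -0.07704009331076316 [0.358 0.049 1.247]
0.1 [0.23826783 0.60400564 0.23023207] [-1.79865510e+02  1.33523508e-03  1.58473960e+02] 0.0187
```

View pics/scene0.png

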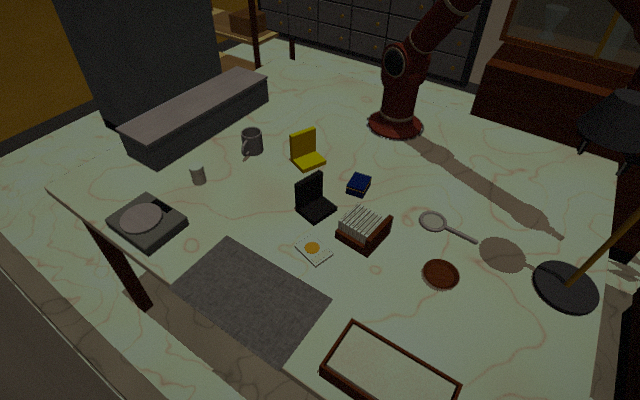

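View pics/top0.png

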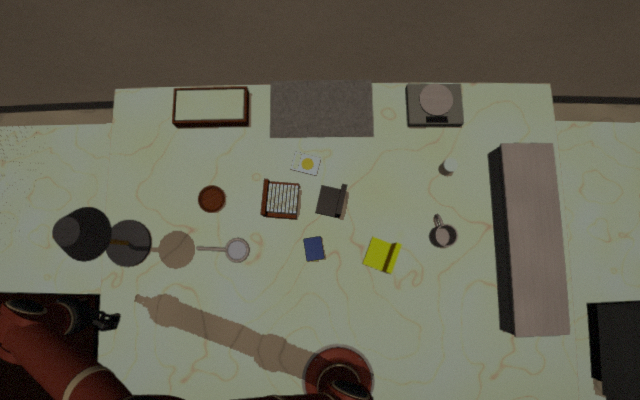

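The bookend lies at scene (315,200) and top (333,200), with its foot up at the end away from the rack. The rack is at scene (365,228) and top (282,200), and the yellow look-alike is separate. I'll enlarge both.

Run:
```python
from h import *
a=cv2.imread('pics/top0.png')[170:230,250:360]; b=cv2.imread('pics/scene0.png')[160:260,285:405]
f=lambda i,g,k:np.uint8(np.clip(255*(cv2.resize(i,None,fx=k,fy=k,interpolation=cv2.INTER_CUBIC)/255.)**g,0,255))
cv2.imwrite('pics/t1.png',f(a,.55,7)); cv2.imwrite('pics/s1.png',f(b,.55,6))
print(unproj('top',[[333,200],[282,200],[314,249],[307,164],[343,200]],0.0).round(3))
```

```text
[[ 0.553  0.005  0.   ]
 [ 0.555  0.168  0.   ]
 [ 0.399  0.067  0.   ]
 [ 0.672  0.087  0.   ]
 [ 0.553 -0.027  0.   ]]
```

View pics/t1.png

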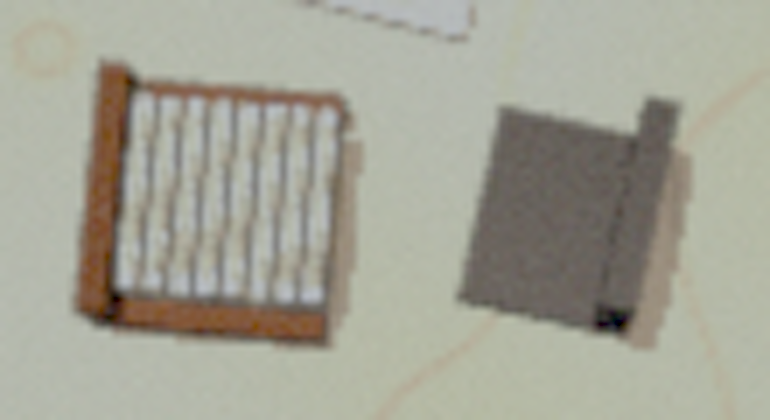

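View pics/s1.png

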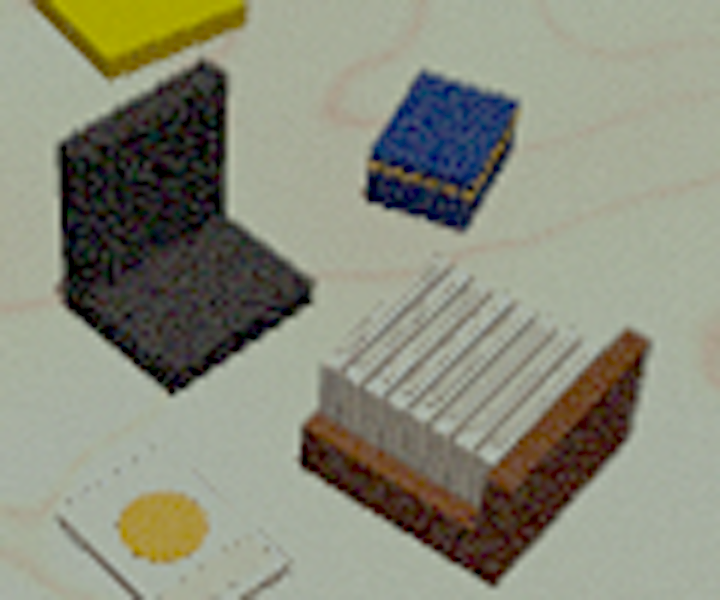

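Top crop: the last-case edge runs (340,105)-(325,303). The plate edge runs (502,108)-(460,300), and the foot top spans (648,98),(680,103) to (603,305),(635,308). The scene crop gives matching corners. I'll fit both poses to these corners.

```bash
cat > fit.py <<'E'
from h import *
from scipy.optimize import least_squares
T=lambda p:(np.array(p)+.5)/7-.5+[250,170]
S=lambda p:(np.array(p)+.5)/6-.5+[285,160]
def W(q,L):
    c,s=np.cos(q[2]),np.sin(q[2]); L=np.array(L); return L@np.array([[c,-s,0],[s,c,0],[0,0,1]]).T+[q[0],q[1],0]
def fit(obs,q0):
    def r(q): return np.concatenate([proj(n,W(q,L))[0]-uv for n,L,uv in obs])
    s=least_squares(r,q0,loss='soft_l1'); return s.x,r(s.x).reshape(-1,2)
E
python3 - <<'E'
from fit import *
# rack local
rack=[('top',[.043,0,.06],T([340,105])),('top',[-.043,0,.06],T([325,303])),('top',[-.0555,0,.03],T([329,343])),('top',[.0555,0,.03],T([345,97])),
('scene',[.043,0,.06],S([323,363])),('scene',[-.043,0,.06],S([440,262])),('scene',[.0555,0,0],S([302,462])),('scene',[.0555,0,.03],S([305,425]))]
q,r=fit(rack,[.55,.12,0]); print('rack',q[:2].round(4),np.degrees(q[2]).round(2)); print(r.round(1).tolist())
# bookend lying: local x, along z_own -> y', up
bk=[('top',[.045,.078,.016],T([502,108])),('top',[-.045,.078,.016],T([460,300])),('top',[.045,.016,.105],T([648,98])),('top',[.045,0,.105],T([680,103])),('top',[-.045,.016,.105],T([603,305])),('top',[-.045,0,.105],T([635,308])),
('scene',[.045,.078,0],S([172,392])),('scene',[-.045,.078,.016],S([312,285])),('scene',[.045,.016,.105],S([62,148])),('scene',[-.045,.016,.105],S([222,72])),('scene',[-.045,0,.105],S([205,62])),('scene',[.045,0,0],S([65,300]))]
b,r=fit(bk,[.55,0,0]); print('bk',b[:2].round(4),np.degrees(b[2]).round(2)); print(r.round(1).tolist())
c,s=np.cos(q[2]),np.sin(q[2]);e=W(b,[[0,.078,0]])[0][:2]-q[:2]; print('plate edge in rack',[c*e[0]+s*e[1],-s*e[0]+c*e[1]])
np.savez('poses.npz',q=q,b=b)
print(unproj('top',[[314,249],[307,164]],0.03).round(3))
print(unproj('scene',[[357,185],[313,248]],0.02).round(3))
E
```

```text
rack [0.5467 0.1186] -3.52
[[-1.1, 1.0], [-0.6, 0.7], [-0.8, 0.2], [-1.0, 0.0], [-0.5, -0.2], [-1.6, -1.7], [-0.8, 1.2], [-0.8, 0.0]]
bk [ 0.5373 -0.0229] -13.77
[[-0.1, -0.2], [-0.6, -0.1], [-0.3, 0.1], [0.5, 0.6], [-0.6, 0.2], [0.2, 1.0], [-1.0, 0.7], [-0.5, -0.9], [1.8, 1.7], [0.3, 0.0], [-0.7, -1.1], [-1.1, 0.8]]
plate edge in rack [np.float64(0.013168432061175427), np.float64(-0.06507333921720726)]
[[0.398 0.067 0.03 ]
 [0.664 0.086 0.03 ]]
[[0.403 0.069 0.02 ]
 [0.676 0.098 0.02 ]]
```

jog_arm(targets=[[0, 0, 0, 0, 0, 0.1436, 0.4], [0, 0, 0, 0, 0, 0.1436, 0.4], [0, 0, 0, 0, 0, 0.1436, 0.4], [0, 0, 0, 0, 0, 0.1436, 0.4], [0, 0, 0, 0, 0, 0.1436, 0.4], [0, 0, 0, 0, 0, 0.1436, 0.4], [0, 0, 0, 0, 0, 0.1436, 0.4], [0, 0, 0, 0, 0, 0.1436, 0.4], [0, 0, 0, 0, 0, 0.1436, 0.4], [0, 0, 0, 0, 0, 0.1436, 0.4], [0, 0, 0, 0, 0, 0, 0.4]])

```text
time: 1.2
eef_pos: [0.238, 0.6044, 0.2306]
tcp_rot: [180.0, 0.1, 76.2]
wrist_force: [-0.3, -0.5, -0.0]
gripper_width: 0.0511
grasp_force: 0.0
```

```bash
cat > go.py <<'E'
import sys; from h import *
from scipy.spatial.transform import Rotation as R
def togo(p,yaw=None):
    s=telemetry.read_state(); r=R.from_euler('xyz',s['tcp_rot'],degrees=True)
    print('pose',np.round(s['eef_pos'],4),np.round(s['tcp_rot'],2),'t',s['time'],'F',np.round(s['wrist_force'],2),'w',s['gripper_width'])
    print('shift cm',(r.inv().apply(np.array(p)-s['eef_pos'])*100).round(2))
    if yaw is not None: print('turn',(r.inv()*R.from_euler('xyz',[180,0,yaw],degrees=True)).as_rotvec().round(4))
if __name__=='__main__':
    a=[float(x) for x in sys.argv[1:]]; togo(a[:3],a[3] if len(a)>3 else None)
E
python3 go.py .5466 .015 .2 76.2
```

```text
pose [0.238  0.6044 0.2306] [1.7999e+02 9.0000e-02 7.6220e+01] t 1.2 F [-0.31 -0.47 -0.  ] w 0.051137261888397165
shift cm [-49.89  44.01   3.14]
turn [0.0001 0.0016 0.0004]
```

jog_arm(targets=[[-2.5, 2.2, 0.15, 0, 0, 0, 0.4], [-2.5, 2.2, 0.15, 0, 0, 0, 0.4], [-2.5, 2.2, 0.15, 0, 0, 0, 0.4], [-2.5, 2.2, 0.15, 0, 0, 0, 0.4], [-2.5, 2.2, 0.15, 0, 0, 0, 0.4], [-2.5, 2.2, 0.15, 0, 0, 0, 0.4], [-2.5, 2.2, 0.15, 0, 0, 0, 0.4], [-2.5, 2.2, 0.15, 0, 0, 0, 0.4], [-2.5, 2.2, 0.15, 0, 0, 0, 0.4], [-2.5, 2.2, 0.15, 0, 0, 0, 0.4], [-2.5, 2.2, 0.15, 0, 0, 0, 0.4], [-2.5, 2.2, 0.15, 0, 0, 0, 0.4], [-2.5, 2.2, 0.15, 0, 0, 0, 0.4], [-2.5, 2.2, 0.15, 0, 0, 0, 0.4], [-2.5, 2.2, 0.15, 0, 0, 0, 0.4], [-2.5, 2.2, 0.15, 0, 0, 0, 0.4], [-2.5, 2.2, 0.15, 0, 0, 0, 0.4], [-2.4, 2.2, 0.15, 0, 0, 0, 0.4], [0, 0, 0, 0, 0, 0, 0.4], [0, 0, 0, 0, 0, 0, 0.4]])

```text
time: 3.2
eef_pos: [0.5158, 0.0735, 0.2041]
tcp_rot: [-180.0, 0.0, 76.2]
wrist_force: [0.4, -0.3, 0.2]
gripper_width: 0.0513
grasp_force: 0.0
```

```bash
python3 go.py .5466 .015 .082 76.2
```

```text
pose [0.5158 0.0735 0.2041] [-179.96    0.     76.21] t 3.2 F [ 0.43 -0.28  0.17] w 0.05133346820311513
shift cm [-4.94  4.39 12.21]
turn [-0.0008  0.0001  0.0002]
```

jog_arm(targets=[[-2.5, 2.2, 0, 0, 0, 0, 0.4], [-2.4, 2.2, 0, 0, 0, 0, 0.4], [0, 0, 2, 0, 0, 0, 0.4], [0, 0, 2, 0, 0, 0, 0.4], [0, 0, 2, 0, 0, 0, 0.4], [0, 0, 2, 0, 0, 0, 0.4], [0, 0, 2, 0, 0, 0, 0.4], [0, 0, 2, 0, 0, 0, 0.4], [0, 0, 0.2, 0, 0, 0, 0.4], [0, 0, 0, 0, 0, 0, 0.4]])

```text
time: 4.2
eef_pos: [0.5466, 0.0174, 0.0821]
tcp_rot: [-179.9, -0.0, 76.4]
wrist_force: [-0.7, -0.0, 0.0]
gripper_width: 0.0512
grasp_force: 0.0
```

```bash
python3 go.py .5373 -.0229 .082 76.2
python3 - <<'E'
from h import *
c=grab('scene','pics/x.png')['color'][150:270,265:405]
cv2.imwrite('pics/s2.png',np.uint8(255*(cv2.resize(c,None,fx=5,fy=5,interpolation=cv2.INTER_CUBIC)/255.)**.55))
E
```

```text
pose [0.5466 0.0174 0.0821] [-1.7992e+02 -2.0000e-02  7.6350e+01] t 4.2 F [-0.66 -0.01  0.  ] w 0.05124860411998568
shift cm [-4.14  0.05  0.01]
turn [-0.0014 -0.0004  0.0027]
```

View pics/s2.png

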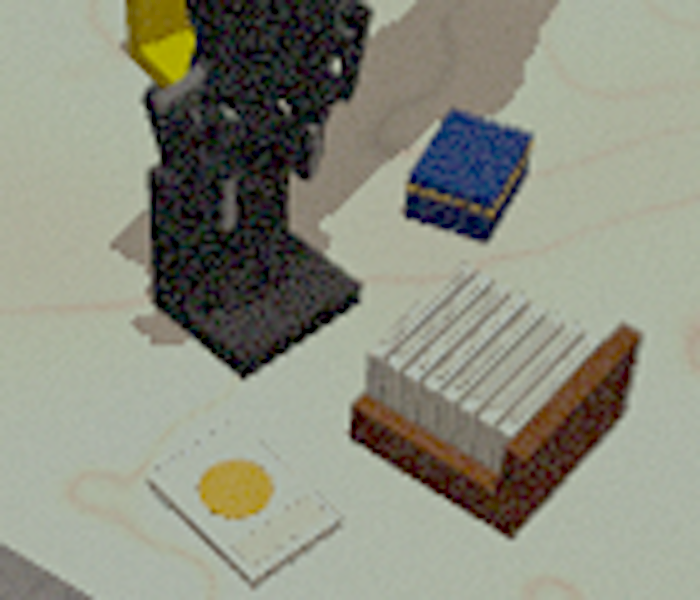

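The fingers stand inside the L, clear of the plate and in front of the foot's rack-side face (pad at pixel (232,200)). Now I'll roll it slowly.

jog_arm(targets=[[-0.5, 0, 0, 0, 0, 0, 0.4], [-0.5, 0, 0, 0, 0, 0, 0.4], [-0.2, 0, 0, 0, 0, 0, 0.4], [-0.2, 0, 0, 0, 0, 0, 0.4], [-0.2, 0, 0, 0, 0, 0, 0.4], [-0.2, 0, 0, 0, 0, 0, 0.4], [-0.3, 0, 0, 0, 0, 0, 0.4], [-0.3, 0, 0, 0, 0, 0, 0.4], [-0.3, 0, 0, 0, 0, 0, 0.4], [-0.3, 0, 0, 0, 0, 0, 0.4]])

```text
time: 5.25
eef_pos: [0.5397, -0.0137, 0.0823]
tcp_rot: [180.0, 0.0, 76.2]
wrist_force: [1.1, 1.3, 1.2]
gripper_width: 0.0511
grasp_force: 0.7
```

jog_arm(targets=[[-0.3, 0, 0, 0, 0, 0, 0.4], [-0.3, 0, 0, 0, 0, 0, 0.4], [-0.3, 0, 0, 0, 0, 0, 0.4], [-0.3, 0, 0, 0, 0, 0, 0.4], [-0.3, 0, 0, 0, 0, 0, 0.4], [-0.3, 0, 0, 0, 0, 0, 0.4]])

```text
time: 5.85
eef_pos: [0.5351, -0.031, 0.0822]
tcp_rot: [-180.0, 0.0, 76.2]
wrist_force: [1.2, 0.9, 0.4]
gripper_width: 0.0513
grasp_force: 0.2
```

```bash
python3 go.py .5373 -.0229 .082 76.2
python3 - <<'E'
from h import *
c=grab('scene','pics/x.png')['color'][150:270,265:405]
cv2.imwrite('pics/s3.png',np.uint8(255*(cv2.resize(c,None,fx=5,fy=5,interpolation=cv2.INTER_CUBIC)/255.)**.55))
E
```

```text
pose [ 0.5351 -0.031   0.0822] [-1.7996e+02  2.0000e-02  7.6180e+01] t 5.85 F [1.19 0.92 0.43] w 0.05133223425808171
shift cm [0.84 0.02 0.02]
turn [-0.0008  0.0003 -0.0003]
```

View pics/s3.png

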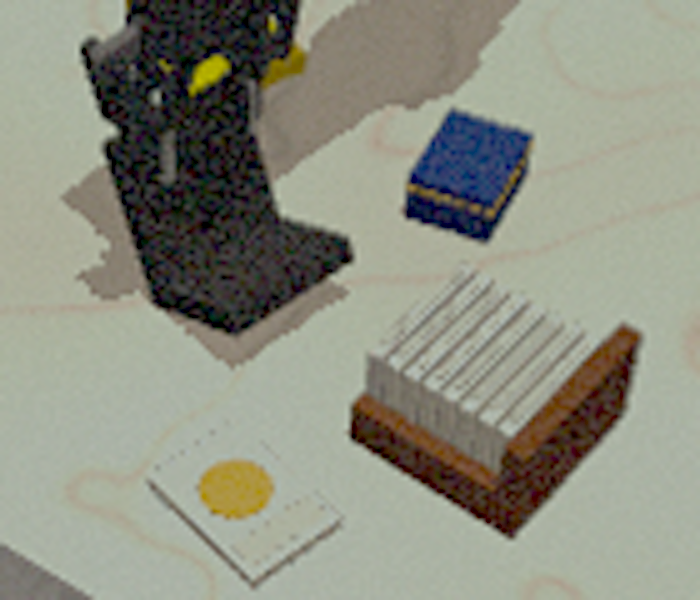

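It is rolling about its heel (about 20-25°) and hasn't slid. Continuing gently.

jog_arm(targets=[[-0.3, 0, 0, 0, 0, 0, 0.4], [-0.3, 0, 0, 0, 0, 0, 0.4], [-0.2, 0, 0, 0, 0, 0, 0.4], [-0.2, 0, 0, 0, 0, 0, 0.4], [-0.2, 0, 0, 0, 0, 0, 0.4], [-0.2, 0, 0, 0, 0, 0, 0.4], [-0.2, 0, 0, 0, 0, 0, 0.4], [0, 0, 0, 0, 0, 0, 0.4], [0, 0, 0, 0, 0, 0, 0.4]])

```text
time: 6.8
eef_pos: [0.5317, -0.0462, 0.0823]
tcp_rot: [-180.0, 0.0, 76.2]
wrist_force: [-0.2, 0.3, 0.6]
gripper_width: 0.0512
grasp_force: 0.0
```

jog_arm(targets=[[-0.2, 0, 0, 0, 0, 0, 0.4], [-0.2, 0, 0, 0, 0, 0, 0.4], [-0.2, 0, 0, 0, 0, 0, 0.4], [-0.2, 0, 0, 0, 0, 0, 0.4], [0, 0, 0, 0, 0, 0, 0.4], [0, 0, 0, 0, 0, 0, 0.4], [0, 0, 0, 0, 0, 0, 0.4]])

```text
time: 7.5
eef_pos: [0.5298, -0.0538, 0.0823]
tcp_rot: [-180.0, -0.0, 76.2]
wrist_force: [-0.4, 0.1, 0.1]
gripper_width: 0.0511
grasp_force: 0.0
```

```bash
python3 go.py .5373 -.0229 .082 76.2
python3 - <<'E'
from h import *
c=grab('scene','pics/x.png')['color'][150:270,265:405]
cv2.imwrite('pics/s4.png',np.uint8(255*(cv2.resize(c,None,fx=5,fy=5,interpolation=cv2.INTER_CUBIC)/255.)**.55))
E
```

```text
pose [ 0.5298 -0.0538  0.0823] [-180.    -0.    76.2] t 7.5 F [-0.39  0.14  0.14] w 0.051145677575109315
shift cm [ 3.18 -0.01  0.03]
turn [-0.0001 -0.0001  0.    ]
```

View pics/s4.png

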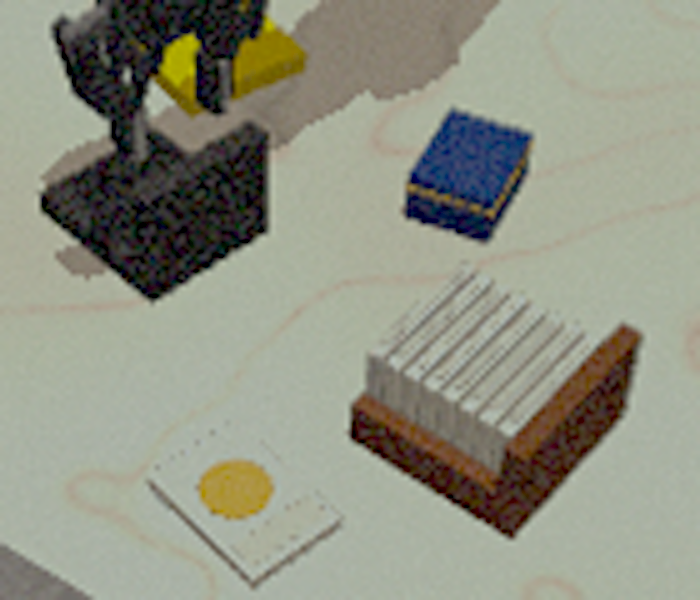

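The bookend now stands on its foot: heel corners at pixels (152,300) and (267,232), foot pointing away from the rack. I'll move the fingers past the foot's end and re-measure.

jog_arm(targets=[[-1, 0, -0.5, 0, 0, 0, 0.4], [-2, 0, 0, 0, 0, 0, 0.4], [-2, 0, 0, 0, 0, 0, 0.4], [-2, 0, 0, 0, 0, 0, 0.4], [-2, 0, 0, 0, 0, 0, 0.4], [-1.2, 0, 0, 0, 0, 0, 0.4], [0, 0, 0, 0, 0, 0, 0.4], [0, 0, 0, 0, 0, 0, 0.4]])

```text
time: 8.35
eef_pos: [0.5056, -0.1524, 0.0874]
tcp_rot: [-180.0, -0.0, 76.2]
wrist_force: [-0.2, -0.1, 0.4]
gripper_width: 0.0513
grasp_force: 0.0
```

```bash
python3 go.py .506 -.15 .001 76.2
python3 - <<'E'
from h import *
f=lambda i,k:np.uint8(255*(cv2.resize(i,None,fx=k,fy=k,interpolation=cv2.INTER_CUBIC)/255.)**.5)
c=grab('scene','pics/x.png')['color'][150:230,250:350]; t=grab('top','pics/y.png')['color'][165:235,255:385]
o=np.zeros((600,800,3),np.uint8); A=f(c,3.); B=f(t,5)
B=B[:,:650]; o[:240,:300]=A[:240,:300]; o[245:595,:650]=B
cv2.imwrite('pics/c5.png',o)
E
```

```text
pose [ 0.5056 -0.1524  0.0874] [-1.7999e+02 -4.0000e-02  7.6200e+01] t 8.35 F [-0.24 -0.12  0.41] w 0.05129470495458622
shift cm [ 0.24 -0.01  8.64]
turn [-0.0002 -0.0008 -0.    ]
```

View pics/c5.png

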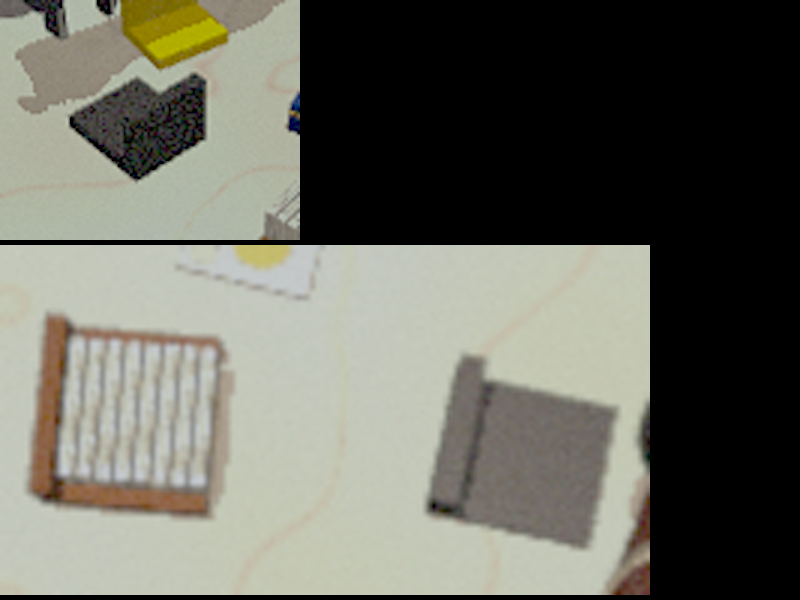

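```bash
cat > rel.py <<'E'
from fit import *
def inrack(q,b):
    return np.array(W([0,0,-q[2]],[[b[0]-q[0],b[1]-q[1],0]])[0][:2])*1000
E
python3 - <<'E'
from rel import *
T=lambda p:(np.array(p)-[0,245]+.5)/5-.5+[255,165]
S=lambda p:(np.array(p)+.5)/3-.5+[250,150]
rk=[('top',[.043,0,.06],T([218,347])),('top',[-.043,0,.06],T([208,487])),('top',[-.0555,0,.03],T([211,516])),('top',[.0555,0,.03],T([220,340]))]
bk=[('top',[.045,0,.078],T([462,354])),('top',[.045,-.016,.078],T([486,358])),('top',[-.045,0,.078],T([430,503])),('top',[.045,-.105,.016],T([617,407])),('top',[-.045,-.105,.016],T([587,548]))]
sc=[('scene',[.045,0,0],S([137,181])),('scene',[.045,-.105,.016],S([69,118])),('scene',[-.045,0,.078],S([206,76]))]
q,r=fit(rk,[.55,.12,0]); print('rack',q,np.degrees(q[2]),r.round(1).tolist())
for o in(bk,sc,bk+sc):
    b,r=fit(o,[.537,-.02,-.2]); print('bk',b[:2].round(4),np.degrees(b[2]).round(2),r.round(1).tolist(),inrack(q,b))
np.savez('poses2.npz',q=q,b=b)
E
```

```text
rack [ 0.54738256  0.11570112 -0.06226853] -3.5677239089969675 [[-0.2, 0.3], [0.1, 0.3], [-0.1, -0.3], [0.2, -0.4]]
bk [ 0.5376 -0.0236] -13.12 [[-0.3, 0.1], [0.1, 0.4], [-0.2, -0.6], [0.0, 0.2], [0.4, -0.1]] [  -1.0826537  -139.65859155]
bk [ 0.5337 -0.022 ] -11.02 [[0.5, 0.2], [-0.6, -0.6], [0.0, 0.3]] [  -5.07680034 -138.29498641]
bk [ 0.5362 -0.0228] -12.44 [[-0.8, 0.5], [-0.3, 0.8], [-0.2, -0.1], [-0.3, 0.2], [0.4, 0.0], [-0.5, 0.4], [-0.9, -0.9], [-0.4, 0.8]] [  -2.5532242  -138.95575828]
```

jog_arm(targets=[[0, 0.2, 2, 0, 0, -0.012, 0.4], [0, 0, 2, 0, 0, 0, 0.4], [0, 0, 2, 0, 0, 0, 0.4], [0, 0, 1.4, 0, 0, 0, 0.4], [0, 0, 0.5, 0, 0, 0, 0.4], [0, 0, 0.5, 0, 0, 0, 0.4], [0, 0, 0, 0, 0, 0, 0.4]])

```text
time: 9.15
eef_pos: [0.5076, -0.1529, 0.0032]
tcp_rot: [-180.0, -0.0, 76.9]
wrist_force: [-0.1, -0.1, 0.5]
gripper_width: 0.0514
grasp_force: 0.0
```

jog_arm(targets=[[0.4, 0, 0, 0, 0, 0, 0.4], [0.4, 0, 0, 0, 0, 0, 0.4], [0.3, 0, 0, 0, 0, 0, 0.4], [0.2, 0, 0, 0, 0, 0, 0.4], [0.2, 0, 0, 0, 0, 0, 0.4], [0.2, 0, 0, 0, 0, 0, 0.4], [0.2, 0, 0, 0, 0, 0, 0.4], [0.2, 0, 0, 0, 0, 0, 0.4]])

```text
time: 9.95
eef_pos: [0.5119, -0.1347, 0.0034]
tcp_rot: [180.0, 0.1, 76.8]
wrist_force: [-1.1, -2.9, 0.0]
gripper_width: 0.0511
grasp_force: 1.7
```

```bash
python3 go.py .54 0.0007 .003 86.45
```

```text
pose [ 0.5119 -0.1347  0.0034] [1.7996e+02 1.3000e-01 7.6790e+01] t 9.95 F [-1.13 -2.93  0.01] w 0.05110282466173894
shift cm [ 1.382e+01 -3.600e-01  1.000e-02]
turn [ 0.0004  0.0023 -0.1686]
```

jog_arm(targets=[[0.4, 0.03, 0, 0, 0, -0.0056, 0.4], [0.4, 0.03, 0, 0, 0, -0.0056, 0.4], [0.4, 0.03, 0, 0, 0, -0.0056, 0.4], [0.4, 0.03, 0, 0, 0, -0.0056, 0.4], [0.4, 0.03, 0, 0, 0, -0.0056, 0.4], [0.4, 0.03, 0, 0, 0, -0.0056, 0.4], [0.4, 0.03, 0, 0, 0, -0.0056, 0.4], [0.4, 0.03, 0, 0, 0, -0.0056, 0.4], [0.4, 0.03, 0, 0, 0, -0.0056, 0.4], [0.4, 0.03, 0, 0, 0, -0.0056, 0.4], [0.4, 0.03, 0, 0, 0, -0.0056, 0.4], [0.4, 0.03, 0, 0, 0, -0.0056, 0.4], [0.4, 0.03, 0, 0, 0, -0.0056, 0.4], [0.4, 0.03, 0, 0, 0, -0.0056, 0.4], [0.4, 0.03, 0, 0, 0, -0.0056, 0.4], [0.4, 0.03, 0, 0, 0, -0.0056, 0.4], [0.4, 0.03, 0, 0, 0, -0.0056, 0.4], [0.4, 0.03, 0, 0, 0, -0.0056, 0.4], [0.4, 0.03, 0, 0, 0, -0.0056, 0.4], [0.4, 0.03, 0, 0, 0, -0.0056, 0.4]])

```text
time: 11.95
eef_pos: [0.5321, -0.0551, 0.0034]
tcp_rot: [180.0, 0.0, 83.3]
wrist_force: [0.5, -4.7, 2.4]
gripper_width: 0.0511
grasp_force: 2.2
```

jog_arm(targets=[[0.4, 0.03, 0, 0, 0, -0.0056, 0.4], [0.4, 0.03, 0, 0, 0, -0.0056, 0.4], [0.4, 0.03, 0, 0, 0, -0.0056, 0.4], [0.4, 0.03, 0, 0, 0, -0.0056, 0.4], [0.4, 0.03, 0, 0, 0, -0.0056, 0.4], [0.4, 0.03, 0, 0, 0, -0.0056, 0.4], [0.4, 0.03, 0, 0, 0, -0.0056, 0.4], [0.4, 0.03, 0, 0, 0, -0.0056, 0.4], [0.4, 0.03, 0, 0, 0, -0.0056, 0.4], [0, 0, 0, 0, 0, 0, 0.4]])

```text
time: 12.95
eef_pos: [0.5382, -0.0181, 0.0032]
tcp_rot: [-180.0, -0.1, 86.3]
wrist_force: [-0.1, -1.5, 0.5]
gripper_width: 0.0513
grasp_force: 1.0
```

```bash
python3 go.py .54 0.0007 .003 86.45
python3 - <<'E'
from h import *
f=lambda i,k:np.uint8(255*(cv2.resize(i,None,fx=k,fy=k,interpolation=cv2.INTER_CUBIC)/255.)**.5)
c=grab('scene','pics/x.png')['color'][170:260,280:410]; t=grab('top','pics/y.png')['color'][170:230,255:355]
o=np.zeros((600,800,3),np.uint8); o[:240,:347]=f(c,2.6667)[:240,:347]; o[240:600,:600]=f(t,6)
cv2.imwrite('pics/c6.png',o)
E
```

```text
pose [ 0.5382 -0.0181  0.0032] [-1.7998e+02 -8.0000e-02  8.6280e+01] t 12.95 F [-0.08 -1.52  0.46] w 0.051316456309964245
shift cm [1.89 0.06 0.02]
turn [-0.0003 -0.0013 -0.0029]
```

View pics/c6.png

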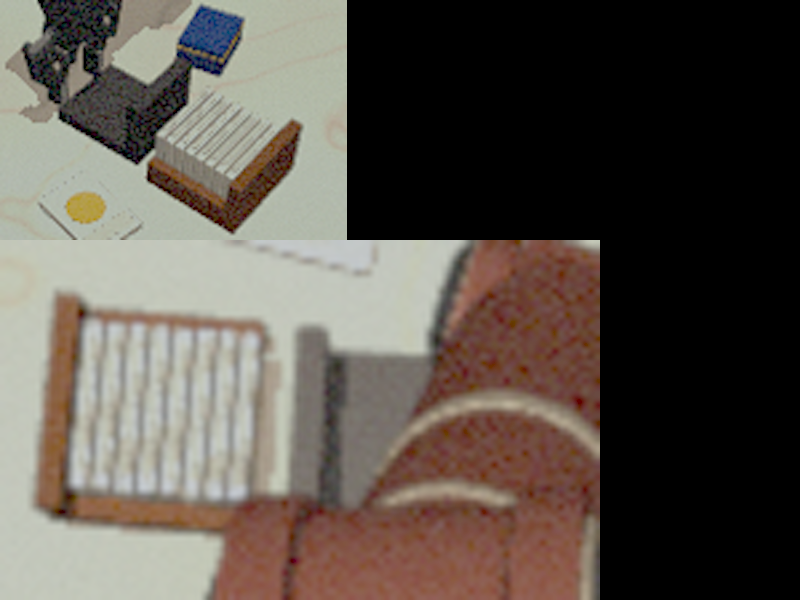

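Run:
```python
from rel import *
T=lambda p:(np.array(p)-[0,240]+.5)/6-.5+[255,170]
rk=[('top',[.043,0,.06],T([259,332])),('top',[-.043,0,.06],T([248,500])),('top',[.0555,0,.03],T([264,323]))]
q0=np.load('poses2.npz')['q']
print(((proj('top',W(q0,[o[1] for o in rk]))-[255,170]+.5)*6-.5+[0,240]).round())
for dy in(-.018,-.016,-.014):
  for yaw in(0,):
    b=np.r_[W(q0,[[0,dy,0]])[0][:2],q0[2]]
    print(dy,((proj('top',W(b,[[.045,0,.078],[.045,-.016,.078],[-.045,0,.078],[.045,-.04,.016]]))-[255,170]+.5)*6-.5+[0,240]).round().tolist())
```

```text
[[261. 334.]
 [251. 502.]
 [265. 322.]]
-0.018 [[295.0, 325.0], [327.0, 327.0], [285.0, 504.0], [375.0, 352.0]]
-0.016 [[291.0, 325.0], [323.0, 327.0], [280.0, 504.0], [372.0, 352.0]]
-0.014 [[287.0, 325.0], [319.0, 327.0], [276.0, 503.0], [368.0, 352.0]]
```

The plate is parallel to the last case and centred to within about 1 mm, with an 18 mm gap. Closing it now.

jog_arm(targets=[[0.3, 0, 0, 0, 0, -0.003, 0.4], [0.3, 0, 0, 0, 0, 0, 0.4], [0.3, 0, 0, 0, 0, 0, 0.4], [0.2, 0, 0, 0, 0, 0, 0.4], [0.2, 0, 0, 0, 0, 0, 0.4], [0.2, 0, 0, 0, 0, 0, 0.4], [0.1, 0, 0, 0, 0, 0, 0.4]])

```text
time: 13.75
eef_pos: [0.5388, -0.0032, 0.0031]
tcp_rot: [-180.0, -0.0, 86.4]
wrist_force: [-0.1, -1.7, -2.3]
gripper_width: 0.0514
grasp_force: 1.2
```

jog_arm(targets=[[0.1, 0, 0, 0, 0, 0, 0.4], [0.1, 0, 0, 0, 0, 0, 0.4]])

```text
time: 13.95
eef_pos: [0.5391, -0.0017, 0.0032]
tcp_rot: [-180.0, 0.0, 86.4]
wrist_force: [-0.5, -2.7, -0.9]
gripper_width: 0.051
grasp_force: 1.2
```

jog_arm(targets=[[0.1, 0, 0, 0, 0, 0, 0.4]])

```text
time: 14.05
eef_pos: [0.5392, -0.0008, 0.0032]
tcp_rot: [-180.0, 0.0, 86.4]
wrist_force: [-0.3, -1.9, -1.6]
gripper_width: 0.0514
grasp_force: 1.2
```

jog_arm(targets=[[0.1, 0, 0, 0, 0, 0, 0.4]])

```text
time: 14.15
eef_pos: [0.5393, 0.0003, 0.0033]
tcp_rot: [-180.0, 0.0, 86.4]
wrist_force: [-1.5, -2.1, -1.4]
gripper_width: 0.0511
grasp_force: 1.2
```

jog_arm(targets=[[0.1, 0, 0, 0, 0, 0, 0.4]])

```text
time: 14.25
eef_pos: [0.5394, 0.0009, 0.0033]
tcp_rot: [-180.0, 0.0, 86.3]
wrist_force: [-0.4, -3.9, -0.8]
gripper_width: 0.0518
grasp_force: 2.0
```

jog_arm(targets=[[0.1, 0, 0, 0, 0, 0, 0.4]])

```text
time: 14.35
eef_pos: [0.5393, 0.001, 0.0033]
tcp_rot: [-180.0, 0.1, 86.3]
wrist_force: [-0.9, -4.7, -1.2]
gripper_width: 0.0515
grasp_force: 2.9
```

jog_arm(targets=[[0.1, 0, 0, 0, 0, 0, 0.4]])

```text
time: 14.45
eef_pos: [0.5392, 0.0011, 0.0033]
tcp_rot: [-180.0, 0.2, 86.3]
wrist_force: [-0.8, -7.3, -0.8]
gripper_width: 0.0511
grasp_force: 3.5
```

jog_arm(targets=[[0.05, 0, 0, 0, 0, 0, 0.4]])

```text
time: 14.55
eef_pos: [0.5391, 0.0011, 0.0033]
tcp_rot: [-180.0, 0.2, 86.2]
wrist_force: [-1.3, -6.9, -0.5]
gripper_width: 0.0511
grasp_force: 3.6
```

It stopped against the case where predicted. I'll press slightly more to square it, then back off, lift and inspect.

jog_arm(targets=[[0.1, 0, 0, 0, 0, 0, 0.4], [0.1, 0, 0, 0, 0, 0, 0.4], [0, 0, 0, 0, 0, 0, 0.4]])

```text
time: 14.85
eef_pos: [0.5389, 0.0012, 0.0033]
tcp_rot: [-180.0, 0.3, 86.1]
wrist_force: [-1.8, -9.1, -0.9]
gripper_width: 0.0515
grasp_force: 4.6
```

jog_arm(targets=[[-0.3, 0, 0, 0, 0, 0, 0.4], [-0.5, 0, 0, 0, 0, 0, 0.4], [-1, 0, 0, 0, 0, 0, 0.4], [-2, 0, 0, 0, 0, 0, 0.4], [-2, 0, -1, 0, 0, 0, 0.4], [-1, 0, -3, 0, 0, 0, 0.4], [0, 0, -3, 0, 0, 0, 0.4], [0, 0, -3, 0, 0, 0, 0.4], [-2, 0, -3, 0, 0, 0, 0.4], [-4, 0, -2, 0, 0, 0, 0.4], [-4, 0, 0, 0, 0, 0, 0.4], [-4, 0, 0, 0, 0, 0, 0.4], [-4, 0, 0, 0, 0, 0, 0.4], [-4, 0, 0, 0, 0, 0, 0.4], [0, 0, 0, 0, 0, 0, 0.4]])

```text
time: 16.35
eef_pos: [0.5193, -0.2901, 0.1542]
tcp_rot: [179.9, 0.4, 85.8]
wrist_force: [-0.6, -0.6, 0.3]
gripper_width: 0.0511
grasp_force: 0.0
```

Run:
```python
from h import *
f=lambda i,k:np.uint8(255*(cv2.resize(i,None,fx=k,fy=k,interpolation=cv2.INTER_CUBIC)/255.)**.5)
c=grab('scene','pics/x.png')['color'][170:260,280:410]; t=grab('top','pics/y.png')['color'][170:230,255:355]
o=np.zeros((600,800,3),np.uint8); o[:240,:347]=f(c,2.6667)[:240,:347]; o[240:600,:600]=f(t,6)
full=cv2.imread('pics/y.png'); o[:220,360:800]=f(full[80:300,110:550],1)
cv2.imwrite('pics/c7.png',o)
```

```text
(no output)
```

View pics/c7.png

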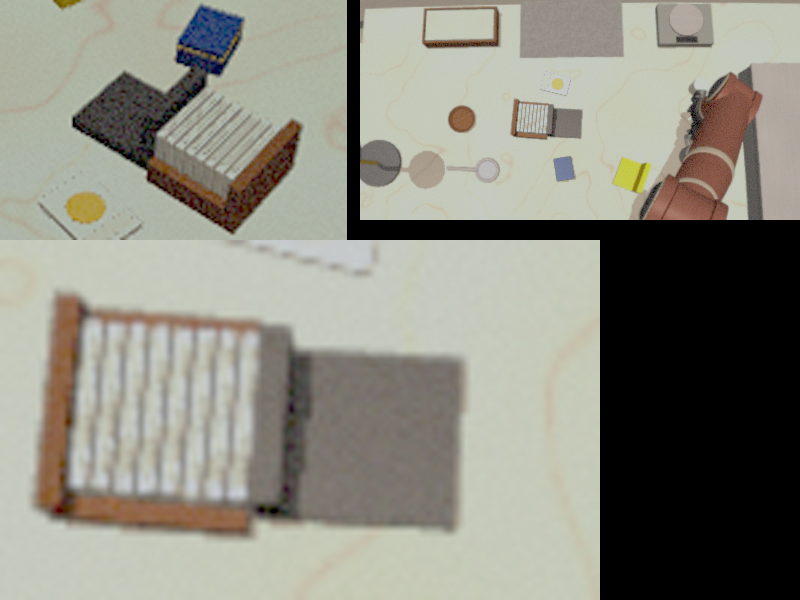

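Run:
```python
from rel import *
T=lambda p:(np.array(p)-[0,240]+.5)/6-.5+[255,170]
rk=[('top',[-.043,0,.06],T([248,500])),('top',[-.0555,0,.03],T([252,533])),('top',[.0555,0,.03],T([263,322])),('top',[.0555,.106,.066],T([57,292])),('top',[-.0555,.106,.066],T([38,508]))]
bk=[('top',[.045,0,.078],T([262,326])),('top',[.045,-.016,.078],T([291,327])),('top',[-.045,0,.078],T([250,505])),('top',[.045,-.105,.016],T([463,357])),('top',[-.045,-.105,.016],T([455,527]))]
for rr in (rk[:3],rk):
  q,r=fit(rr,[.55,.12,0]); print('rack',q,np.degrees(q[2]),r.round(1).tolist())
  b,r=fit(bk,[.547,.11,-.06]); print('bk',b[:2].round(4),np.degrees(b[2]).round(2),r.round(1).tolist(),inrack(q,b))
g=cv2.imread('pics/y.png').astype(float).sum(2)
# subpixel edges: foot end (dark->bright along u) and foot sides (along v), rack end
def edge(a):
    d=np.abs(np.diff(a)); i=d.argmax(); s=slice(max(i-2,0),i+3); w=d[s]; return (w*(np.arange(len(d))[s]+.5)).sum()/w.sum()
vs=np.arange(192,216); us=np.array([325+edge(g[v,325:338]) for v in vs]); print('foot end slope deg',np.degrees(np.arctan(np.polyfit(vs,us,1)[0])))
u2=np.arange(308,329)
for a,b_ in((182,196),(210,225)):
    e=np.array([a+edge(g[a:b_,u]) for u in u2]); print('side slope',np.degrees(np.arctan(np.polyfit(u2,e,1)[0])),e.mean())
```

```text
rack [ 0.54789084  0.11665004 -0.05928885] -3.397000678543616 [[0.2, 0.2], [-0.2, -0.1], [-0.0, -0.2]]
bk [0.5464 0.1155] -3.37 [[-0.5, -0.1], [-0.0, 0.0], [-0.2, -0.2], [0.3, 0.1], [0.4, 0.1]] [-1.45238684 -1.2476233 ]
rack [ 0.54823476  0.1156201  -0.08103607] -4.643024927055882 [[0.2, 0.1], [-0.2, -0.2], [0.7, -0.3], [-0.2, 0.1], [-0.4, 0.2]]
bk [0.5464 0.1155] -3.37 [[-0.5, -0.1], [-0.0, 0.0], [-0.2, -0.2], [0.3, 0.1], [0.4, 0.1]] [-1.85107963 -0.28019242]
foot end slope deg -2.6886563569572837
side slope 3.445198534075183 188.3677912684017
side slope 1.8857758089556909 217.47597325562577
```

The bookend is within about 1° and 1.5 mm, but one side could have a hairline gap. One more light push with shut fingers at the middle of the foot's end will let it seat flat against the case.

```bash
python3 go.py .5380 -.018 .006 86.2
```

```text
pose [ 0.5212 -0.2826  0.1534] [ 1.7997e+02 -3.0000e-02  8.6230e+01] t 16.45 F [ 0.15  0.67 -0.56] w 0.05128775806662871
shift cm [26.51 -0.07 14.75]
turn [ 0.0006 -0.0006  0.0005]
```

jog_arm(targets=[[4, 0, 0, 0, 0, 0, 1], [4, 0, 0, 0, 0, 0, 1], [4, 0, 0, 0, 0, 0, 1], [4, 0, 0, 0, 0, 0, 1], [4, 0, 0, 0, 0, 0, 1], [3, 0, 0, 0, 0, 0, 1], [2, -0.1, 0, 0, 0, 0, 1], [1.5, 0, 2, 0, 0, 0, 1], [0, 0, 3, 0, 0, 0, 1], [0, 0, 3, 0, 0, 0, 1], [0, 0, 3, 0, 0, 0, 1], [0, 0, 2, 0, 0, 0, 1], [0, 0, 1, 0, 0, 0, 1], [0, 0, 0.7, 0, 0, 0, 1], [0, 0, 0, 0, 0, 0, 1]])

```text
time: 17.95
eef_pos: [0.5372, -0.0163, 0.0062]
tcp_rot: [-180.0, -0.0, 86.4]
wrist_force: [0.1, -0.3, 0.6]
gripper_width: -0.0002
grasp_force: 0.0
```

jog_arm(targets=[[0.4, 0, 0, 0, 0, 0, 1], [0.4, 0, 0, 0, 0, 0, 1], [0.3, 0, 0, 0, 0, 0, 1], [0.2, 0, 0, 0, 0, 0, 1], [0.2, 0, 0, 0, 0, 0, 1], [0.1, 0, 0, 0, 0, 0, 1]])

```text
time: 18.55
eef_pos: [0.5384, -0.0009, 0.0064]
tcp_rot: [180.0, -0.0, 86.4]
wrist_force: [0.1, -0.2, 0.1]
gripper_width: 0.0001
grasp_force: 0.0
```

jog_arm(targets=[[0.1, 0, 0, 0, 0, 0, 1], [0.1, 0, 0, 0, 0, 0, 1]])

```text
time: 18.75
eef_pos: [0.5384, 0.0007, 0.0063]
tcp_rot: [-180.0, 0.0, 86.3]
wrist_force: [-0.9, -0.5, 0.2]
gripper_width: 0.0001
grasp_force: 0.0
```

jog_arm(targets=[[0.1, 0, 0, 0, 0, 0, 1], [0.1, 0, 0, 0, 0, 0, 1]])

```text
time: 18.95
eef_pos: [0.5384, 0.0012, 0.0063]
tcp_rot: [180.0, 0.1, 86.3]
wrist_force: [0.1, -3.8, -1.2]
gripper_width: 0.0002
grasp_force: 2.0
```

jog_arm(targets=[[0.1, 0, 0, 0, 0, 0, 1], [0.1, 0, 0, 0, 0, 0, 1], [0.1, 0, 0, 0, 0, 0, 1], [0.1, 0, 0, 0, 0, 0, 1], [0.1, 0, 0, 0, 0, 0, 1]])

```text
time: 19.45
eef_pos: [0.5378, 0.0016, 0.0063]
tcp_rot: [-180.0, 0.4, 86.1]
wrist_force: [-2.4, -10.7, 0.8]
gripper_width: -0.0001
grasp_force: 5.6
```

jog_arm(targets=[[0.1, 0, 0, 0, 0, 0, 1], [0.1, 0, 0, 0, 0, 0, 1], [0, 0, 0, 0, 0, 0, 1]])

```text
time: 19.75
eef_pos: [0.5374, 0.0018, 0.0064]
tcp_rot: [-179.9, 0.5, 86.0]
wrist_force: [-2.4, -12.2, 1.6]
gripper_width: 0.0003
grasp_force: 6.3
```

jog_arm(targets=[[-0.5, 0, 0, 0, 0, 0, 1], [-0.5, 0, 0, 0, 0, 0, 1], [-1, 0, 0, 0, 0, 0, 1], [-2, 0, 0, 0, 0, 0, 1], [-2, 0, -1, 0, 0, 0, 1], [-1, 0, -3, 0, 0, 0, 1], [0, 0, -3, 0, 0, 0, 1], [0, 0, -3, 0, 0, 0, 1], [0, 0, -3, 0, 0, 0, 1], [-3, 0, -3, 0, 0, 0, 1], [-4, 0, -2, 0, 0, 0, 1], [-4, 0, 0, 0, 0, 0, 1], [-4, 0, 0, 0, 0, 0, 1], [0, 0, 0, 0, 0, 0, 1]])

```text
time: 21.15
eef_pos: [0.5232, -0.2179, 0.1872]
tcp_rot: [179.9, 0.3, 85.8]
wrist_force: [-1.2, -0.9, -0.6]
gripper_width: 0.0004
grasp_force: 0.0
```

Run:
```python
from h import *
f=lambda i,k:np.uint8(255*(cv2.resize(i,None,fx=k,fy=k,interpolation=cv2.INTER_CUBIC)/255.)**.5)
c=grab('scene','pics/x.png')['color'][90:260,200:410]; t=grab('top','pics/y.png')['color'][170:230,255:355]
o=np.zeros((600,800,3),np.uint8); o[:240,:296]=f(c,1.412)[:240,:296]; o[240:600,:600]=f(t,6)
full=cv2.imread('pics/y.png'); o[:220,360:800]=f(full[80:300,110:550],1)
cv2.imwrite('pics/c8.png',o)
```

```text
(no output)
```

View pics/c8.png

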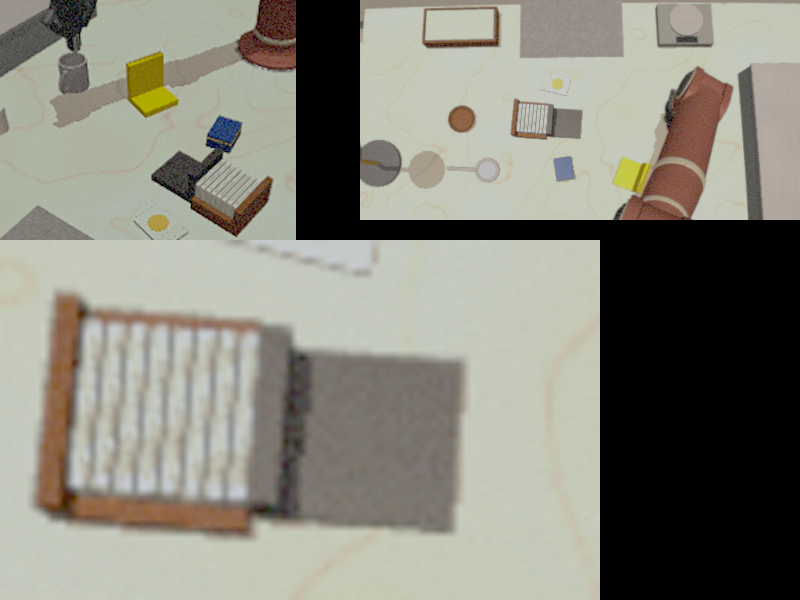

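The bookend stands flush against the last case, square to the rack: its foot end runs (463,358)-(453,530), parallel to the cases. The cup, yellow look-alike, cufflink box and loose case haven't moved.

```bash
python3 -c "
from bench import env; print(env.close_job())"
```

```text
the job is handed in; nothing more can be done
None
```

The bookend is back upright on its foot, flush and square against the last coin case and about 1.5 mm off centre by my camera measurement; nothing else looks moved, and I handed the job in at about 21 s of the 56 s allowed.

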